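# Find the full gift tin by its weight

### The job

Only one of the three identical closed gift tins on the packing table is full: heft them one at a time, in the order blue mat, yellow mat, green mat, lifting each about 7 cm clear and setting it gently back upright on its own mat, never letting it drop, before you take the next. Then hold the heaviest up, upright and still, well over 10 cm above the table, and finish while you are still holding it there, with the other two standing on their own mats (if the last one hefted is the heaviest, you may simply keep it in hand). Tip no tin over and leave the other things on the table where they are.

Things in the scene. Friction and masses are not known exactly. Their poses are not given: they have to be found in the camera images.
- tin_a: one of three closed gift tins that look alike: upright cylinder 64 mm in diameter, 92 mm high, cream with a pink band and brass lid; origin at the centre of its underside, z axis up through the lid. Each weighs between 0.15 and 0.85 kg, contents included; the contents sit low inside and may shift by a few mm; the heaviest outweighs each of the others by at least 0.2 kg. Its letter says nothing about its weight.
- tin_b: one of three closed gift tins that look alike: upright cylinder 64 mm in diameter, 92 mm high, cream with a pink band and brass lid; origin at the centre of its underside, z axis up through the lid. Each weighs between 0.15 and 0.85 kg, contents included; the contents sit low inside and may shift by a few mm; the heaviest outweighs each of the others by at least 0.2 kg. Its letter says nothing about its weight.
- tin_c: one of three closed gift tins that look alike: upright cylinder 64 mm in diameter, 92 mm high, cream with a pink band and brass lid; origin at the centre of its underside, z axis up through the lid. Each weighs between 0.15 and 0.85 kg, contents included; the contents sit low inside and may shift by a few mm; the heaviest outweighs each of the others by at least 0.2 kg. Its letter says nothing about its weight.
- mat_blue: round blue mat fixed to the table, 110 mm in diameter, 4 mm thick, one tin standing near its middle; origin at the centre of its underside, on the table top
- mat_yellow: round yellow mat fixed to the table, 110 mm in diameter, 4 mm thick, one tin standing near its middle; origin at the centre of its underside, on the table top
- mat_green: round green mat fixed to the table, 110 mm in diameter, 4 mm thick, one tin standing near its middle; origin at the centre of its underside, on the table top
- tape_roll: brown parcel-tape roll lying flat, 84 mm across, 48 mm high; origin at the centre of its underside. Loose bystander, leave it where it is.
- stapler: black and blue stapler, 140 x 34 x 45 mm, along its x axis; origin at the centre of its underside. Loose bystander, leave it where it is.
- ribbon_spool: white spool of red ribbon standing flat, 70 mm across, 40 mm high; origin at the centre of its underside. Loose bystander, leave it where it is.
- glue_bottle: white bottle with orange cap, 44 mm across, 100 mm high; origin at the centre of its underside. Loose bystander, leave it where it is.
- bead_jar: amber jar with white lid, 60 mm across, 60 mm high; origin at the centre of its underside. Loose bystander, leave it where it is.
- gift_box: flat white gift box, 100 x 100 x 45 mm; origin at the centre of its underside. Loose bystander, leave it where it is.
Things that resemble listed ones, but are neither listed nor needed, are in the scene too. What is shaped like the mat_yellow but brown or pink is not meant.

How it is judged:
By the outcome, as a careful person would: the job done as asked, in the order asked, and still so for the second after the job is handed in, while the arm keeps its last pose, push and grip.
It also fails if it takes over 72 s, if anything falls off the work surface, if the arm or the gripper's body presses on something with over 40 N, if the wrist force passes 120 N, or if a joint passes its speed limit or range.

### The arm

A 7-joint arm with a two-finger parallel gripper is mounted at the origin on the work surface. World frame = base frame: x ahead of the robot, y to its left, z up, the work surface at z = 0. Lengths are in m, angles in degrees, forces in N, time in s.
With the tool pointing down it reaches from about 0.35 to 0.9 m from the base axis. Payload 19.9 kg.
Tool frame: the origin (TCP) lies at the very end of the fingers, on their centre line; the grasp point (between the pads) lies 19 mm behind it; z points along the fingers, y is the line along which they close (so a half turn about z gives the same grasp; the last joint's range is limited). The gripper opens to 85 mm and grips with 20 to 120 N. Pads are 22 mm wide; open, the fingers measure 114 mm over their backs; the gripper's body (76 mm by 85 mm) begins 54 mm behind the grasp point. The pads swing forward as they close: fully open they stand 13 mm farther back than shut.
Start: joints at [72.565, 23.915, -0.59, 92.452, 0.269, 63.638, -3.037], TCP at [0.162, -0.604, 0.2] pointing down, gripper open.
Joint ranges: [-161.28, 161.28], [-22.2, 115.67], [-73.04, 71.86], [3.21, 147.25], [-68.34, 248.33], [10.77, 114.83], [-161.83, 161.83]. Speed limits (degrees/s): [108.29, 108.29, 136.94, 136.94, 172.46, 172.46, 172.46].

### API

Orientations are given as a 3x3 rotation matrix whose columns are the frame's x, y, z axes.
In Python, from workcell import manip, hand, solver, readout, snapshot, camera_model, job_done, find_in, regions_of gives the robot as it stands. Calls block until the motion is done:
- manip.move_ptp(position, orientation): joint-space move of the TCP to a pose.
- manip.move_straight(position, v=0.15, rotation=None, max_force=None): straight line of the TCP; rotation=None keeps the orientation; v is the mean speed in m/s. With max_force (N) it stops when the force on the tool has changed by that much, and returns True; else False.
- manip.goto_joints(angles): joint-space move.
- hand.set_gripper(opening): finger opening in m; the grip force is fixed at half the most; returns when the fingers have stopped.
- manip.wait(seconds).
- solver.solve_ik(position, orientation): joint angles nearest the present ones, or None.
- readout.state(): the state.
- snapshot(name): name is "scene" or "top" or "wrist"; returns the picture (400x640x3 uint8, blue, green, red); there is no depth.
- camera_model(name): a dict with "intrinsics" (3x3 intrinsics, pixels), "cam_to_world" (4x4, takes a point from camera to world coordinates). Camera axes: x right, y up, looking along -z (the intrinsics and any distortion apply to the point x, -y, -z); pixel columns grow to the right and rows downward; lengths in m; the calibration is good to about 2 mm. The wrist camera is an equidistant fisheye: a pixel r from the principal point sees the ray r / f radians off the axis. A picture is of the moment at which its call begins: read the wrist's pose just before it. camera_model takes no time and is no camera call; for the wrist camera it gives the pose at the moment of the call.
A pose or a line that the arm cannot do raises manip.MotionError and nothing moves.
- job_done(): hands the job in; it is judged then, once.
Trained networks look in the newest picture that a camera, given by its name, has taken for a name from the list of things; names that differ only in an ending like _2 or _b are one class to them, and where a whole thing is asked for, a point or a joint stands for the part that bears it (a point fixed in the world has none). Each returns a list of dicts, best first, with "score" (0 to 1); they miss things now and then, are a little off and sometimes report something else, mostly with a low value. They report only what shows in the picture. A call takes as long as a camera call. They do not tell look-alikes from the thing itself.
- find_in(thing, camera): "rect" ([centre column, centre row, width, height] in pixels, round what is visible of it).
- regions_of(thing, camera): "region" (400x640 bool, what is visible of it) and "rect" ([centre column, centre row, width, height] in pixels, round what is visible of it).
The state is a dict: "clock": time; "joint_pos": joint angles; "qvel": joint speeds; "joint_efforts": joint torques, N m; "eef_pos": TCP position; "tool_rot": TCP orientation; "wrist_force": force on the tool from outside, world axes, zero at the start; "moment": the same for the moment, N m; "finger_gap": finger opening in m; "finger_force": force on a finger pad.
Only numpy, scipy, OpenCV 4.12 (cv2) and the standard library are available. Lean on these libraries where they do the work, as an engineer would, in place of code of your own. Each camera call takes 0.05 s, during which the arm holds its last target. There are 200 camera calls.

## Working session

There is one attempt and no reset: what is moved stays moved. The work goes in short steps, each a Python script; the robot and the scene stay as the last script left them, time stands still between calls to the robot, and variables do not carry over. Pictures are saved under pics/ and viewed, at most 10 in all, crops included, and the job is handed in when it is done.

```bash
mkdir -p pics; ls; python3 - <<'E'
from workcell import *
import cv2,numpy as np
s=readout.state();print(s['clock'],s['eef_pos'],s['wrist_force'],s['finger_gap'])
for c in ('scene','top'):
    im=snapshot(c);cv2.imwrite(f'pics/{c}0.png',im)
    m=camera_model(c);print(c,np.round(m['intrinsics'],1).tolist(),np.round(m['cam_to_world'],3).tolist(),[k for k in m])
    for t in ('tin_a','mat_blue','mat_yellow','mat_green'):
        print(t,[(np.round(d['rect']).tolist(),round(d['score'],2)) for d in find_in(t,c)])
print(readout.state()['clock'])
E
```

```text
pics
0.0 [ 0.1622788  -0.60319     0.19919362] [-1.08956041  0.39356978  0.18477625] 0.08550277322148798
scene [[389.7, 0.0, 318.3], [0.0, 389.7, 200.1], [0.0, 0.0, 1.0]] [[-0.773, -0.483, 0.412, 1.04], [0.635, -0.602, 0.485, 0.607], [0.014, 0.636, 0.771, 0.992], [0.0, 0.0, 0.0, 1.0]] ['intrinsics', 'cam_to_world']
tin_a [([298.0, 150.0, 14.0, 28.0], 0.76), ([310.0, 205.0, 22.0, 33.0], 0.74), ([400.0, 239.0, 29.0, 32.0], 0.71), ([250.0, 228.0, 21.0, 23.0], 0.39)]
mat_blue [([298.0, 165.0, 31.0, 18.0], 0.85), ([399.0, 240.0, 27.0, 32.0], 0.31)]
mat_yellow [([430.0, 211.0, 33.0, 29.0], 0.96), ([395.0, 251.0, 34.0, 32.0], 0.77)]
mat_green [([310.0, 218.0, 34.0, 25.0], 0.95)]
top [[424.0, 0.0, 327.3], [0.0, 424.0, 199.3], [0.0, 0.0, 1.0]] [[-0.021, 0.986, -0.163, 0.313], [-1.0, -0.017, 0.025, 0.022], [0.021, 0.164, 0.986, 1.396], [0.0, 0.0, 0.0, 1.0]] ['intrinsics', 'cam_to_world']
tin_a [([390.0, 226.0, 27.0, 21.0], 0.93), ([320.0, 192.0, 19.0, 23.0], 0.56), ([380.0, 228.0, 31.0, 31.0], 0.19)]
mat_blue [([266.0, 164.0, 28.0, 21.0], 0.66), ([382.0, 229.0, 31.0, 36.0], 0.65), ([330.0, 256.0, 26.0, 28.0], 0.4)]
mat_yellow [([241.0, 231.0, 41.0, 36.0], 0.85), ([251.0, 286.0, 30.0, 36.0], 0.84), ([190.0, 216.0, 33.0, 36.0], 0.57)]
mat_green [([320.0, 192.0, 30.0, 33.0], 0.69), ([458.0, 275.0, 37.0, 41.0], 0.47)]
0.5
```

View pics/scene0.png

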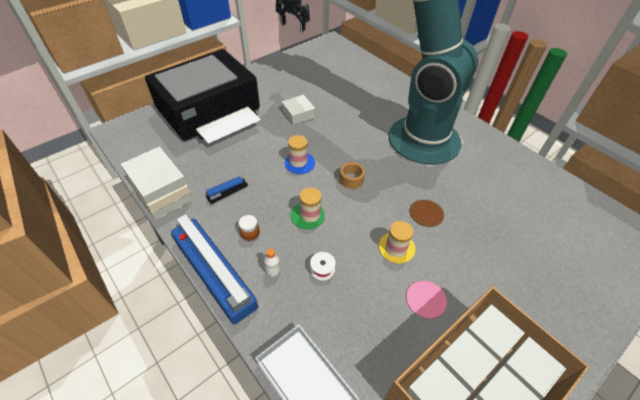

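View pics/top0.png

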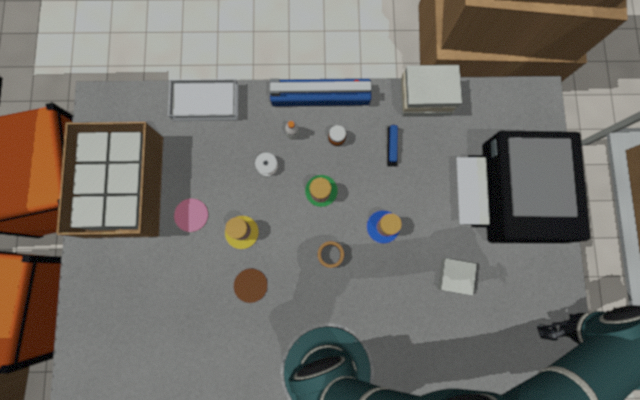

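The top view shows blue at (383,226), green at (321,190) and yellow at (241,231), with a tin on each. The brown and pink discs are decoys, and the bystanders sit clear of the tins. Next I'll triangulate the lids and fit circles to the mats.

```bash
cat > h.py <<'E'
from workcell import *
import cv2,numpy as np
def ray(c,px,M=None):
    m=M or camera_model(c);K=m['intrinsics'];T=np.array(m['cam_to_world'])
    px=np.atleast_2d(px).astype(float);x=(px[:,0]-K[0][2])/K[0][0];y=(px[:,1]-K[1][2])/K[1][1]
    if c=='wrist':
        r=np.hypot(x,y);k=np.sin(r)/np.maximum(r,1e-9);d=np.c_[x*k,-y*k,-np.cos(r)]
    else: d=np.c_[x,-y,-np.ones_like(x)]
    d=d@T[:3,:3].T
    return T[:3,3],d/np.linalg.norm(d,axis=1)[:,None]
def plane(c,px,z,M=None):
    o,d=ray(c,px,M);return (o+d*((z-o[2])/d[:,2])[:,None])[:,:2]
def tri(rays):
    A=sum(np.eye(3)-np.outer(d,d) for o,d in rays);b=sum((np.eye(3)-np.outer(d,d))@o for o,d in rays)
    p=np.linalg.solve(A,b);return p,max(np.linalg.norm(np.cross(p-o,d)) for o,d in rays)
HUE={'blue':(100,125),'yellow':(22,32),'green':(45,85),'brass':(12,22)}
def blob(im,col,c,r,smin=100):
    h=cv2.cvtColor(im,cv2.COLOR_BGR2HSV);lo,hi=HUE[col]
    m=((h[...,0]>=lo)&(h[...,0]<=hi)&(h[...,1]>smin)&(h[...,2]>60)).astype(np.uint8)
    k=np.zeros_like(m);cv2.circle(k,tuple(int(v) for v in c),r,1,-1);m&=k
    n,l,st,ce=cv2.connectedComponentsWithStats(m)
    i=1+np.argmax(st[1:,4]);return l==i,ce[i],st[i,4]
E
python3 - <<'E'
from h import *
S=cv2.imread('pics/scene0.png');T=cv2.imread('pics/top0.png')
P={'blue':((298,148),(386,226)),'yellow':((399,238),(240,231)),'green':((310,202),(321,190))}
for n,(a,b) in P.items():
    mc=[];lc=[]
    for c,im,q in (('scene',S,a),('top',T,b)):
        m,ce,ar=blob(im,n,q,28); mt=np.argwhere(m)[:,::-1]
        (x,r)=cv2.minEnclosingCircle(plane(c,mt,.004).astype(np.float32)*1000);mc.append((np.round(x,1),round(r,1),ar))
        m,ce,ar=blob(im,'brass',(q[0],q[1]-6) if c=='scene' else q,16);lc.append(ce);print(n,c,'lid px',ce.round(1),ar,'xy@.096',plane(c,ce,.096).round(4))
    print(n,'mat',mc,'tri',tri([tuple(v if v.ndim==1 else v[0] for v in ray(c,p)) for c,p in zip(('scene','top'),lc)]))
for t in ('tape_roll','stapler','ribbon_spool','glue_bottle','bead_jar','gift_box'):
    d=find_in(t,'top');print(t,[(plane('top',e['rect'][:2],.03).round(3).tolist(),round(e['score'],2)) for e in d[:1]])
E
```

```text
blue scene lid px [297.4 142.6] 239 xy@.096 [[ 0.4556 -0.1966]]
blue top lid px [390.2 223.8] 335 xy@.096 [[ 0.4483 -0.2033]]
blue mat [(array([ 452.6, -192. ]), 55.3, np.int32(299)), (array([ 450.1, -194.5]), 54.4, np.int32(432))] tri (array([ 0.44931678, -0.2050507 ,  0.08644168]), np.float64(9.610481641766665e-05))
yellow scene lid px [400.6 231.7] 410 xy@.096 [[0.4534 0.2763]]
yellow top lid px [236.5 227.9] 373 xy@.096 [[0.4447 0.2687]]
yellow mat [(array([443.7, 273.1]), 55.8, np.int32(434)), (array([440.7, 270.2]), 54.7, np.int32(477))] tri (array([0.44568671, 0.27141668, 0.08373803]), np.float64(0.0004169633702531106))
green scene lid px [310.1 196.8] 327 xy@.096 [[0.5716 0.0176]]
green top lid px [320.  188.6] 326 xy@.096 [[0.5628 0.0111]]
green mat [(array([577.8,   9.6]), 54.0, np.int32(351)), (array([575. ,   7.7]), 52.6, np.int32(313))] tri (array([0.56539793, 0.01060756, 0.08467572]), np.float64(0.000569294514450719))
tape_roll [([[0.353, -0.023]], 0.77)]
stapler [([[0.711, -0.232]], 0.66)]
ribbon_spool [([[0.665, 0.195]], 0.59)]
glue_bottle [([[0.778, 0.1]], 0.57)]
bead_jar [([[0.75, -0.055]], 0.58)]
gift_box [([[0.274, -0.416]], 0.71)]
```

```bash
cat >> h.py <<'E'
R=np.array([[1,0,0],[0,-1,0],[0,0,-1.]])
def lid(name):
    """brass lid seen by the wrist camera: network region, brass hue; ray to its centre"""
    M=camera_model('wrist');im=snapshot('wrist');return M,im
E
python3 - <<'E'
from h import *
for p in ([.45,-.204,.25],[.446,.271,.25],[.566,.011,.25]): 
    for rr in (R,-R@np.diag([1,1,-1])): print(p,np.round(solver.solve_ik(p,rr),0))
manip.move_ptp([.45,-.204,.25],R);s=readout.state();print(s['clock'],s['wrist_force'])
M,im=lid(0);cv2.imwrite('pics/w1.png',im);print(np.round(M['intrinsics'],1).tolist(),np.round(M['cam_to_world'],3).tolist())
for t in ('tin_a','mat_blue'): print(t,[(np.round(d['rect'],1).tolist(),round(d['score'],2)) for d in find_in(t,'wrist')])
E
```

```text
[0.45, -0.204, 0.25] [ 36.   8. -17. 107.   3.  65. -72.]
[0.45, -0.204, 0.25] [ 56.  10. -39. 106.   7.  66. 104.]
[0.446, 0.271, 0.25] [  22.   25.  -72.  102.   25.   72. -147.]
[0.446, 0.271, 0.25] [ 15.  20. -61. 102.  18.  69.  39.]
[0.566, 0.011, 0.25] [  26.   19.  -38.   97.   13.   69. -105.]
[0.566, 0.011, 0.25] [ 38.  23. -54.  96.  20.  71.  69.]
2.6 [-0.0032979   0.89324436 -0.99385747]
[[309.7, 0.0, 320.7], [0.0, 309.7, 199.9], [0.0, 0.0, 1.0]] [[-0.002, 0.962, 0.274, 0.519], [-1.0, -0.002, -0.0, -0.206], [0.0, -0.274, 0.962, 0.424], [0.0, 0.0, 0.0, 1.0]]
tin_a [([45.8, 183.2, 54.9, 47.1], 0.82), ([152.3, 88.1, 71.8, 57.8], 0.82), ([321.0, 173.7, 56.2, 67.8], 0.6)]
mat_blue [([311.7, 162.6, 81.6, 73.3], 0.81)]
```

View pics/w1.png

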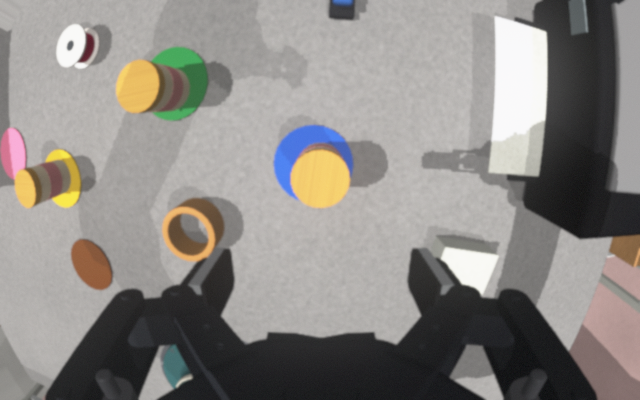

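The wrist view shows the blue tin's lid at (320,179), off-centre on its mat at (313,163). The green and yellow tins are at the left. I'll take a second, offset view for height.

```bash
cat >> h.py <<'E'
def unit(c,px,M): 
    o,d=ray(c,px,M);return o,d[0]
def look(col,guess):
    """two wrist views of the lid near guess(xy): height by triangulation, centre by circle on that plane"""
    v=[]
    for off in ([-.03,-.03,0],[-.03,.03,0]):
        manip.move_straight([guess[0]+off[0],guess[1]+off[1],.22],v=.2)
        M,im=lid(0);cv2.imwrite(f'pics/{col}_{len(v)}.png',im);T=np.array(M['cam_to_world']);K=M['intrinsics']
        p=T[:3,:3].T@(np.r_[guess,.096]-T[:3,3]);th=np.arctan2(np.hypot(p[0],p[1]),-p[2]);u=np.array([p[0],-p[1]])/max(np.hypot(p[0],p[1]),1e-9)
        c=np.array([K[0][2],K[1][2]])+u*th*K[0][0]
        m,ce,ar=blob(im,'brass',c,45);v.append((M,m,ce,im,c))
    p,e=tri([unit('wrist',x[2],x[0]) for x in v]);out=[]
    for M,m,ce,im,c in v:
        q=plane('wrist',np.argwhere(m)[:,::-1],.096,M)*1000;x,r=cv2.minEnclosingCircle(q.astype(np.float32))
        mm,_,_=blob(im,col,c,75);y,ry=cv2.minEnclosingCircle(plane('wrist',np.argwhere(mm)[:,::-1],.004,M).astype(np.float32)*1000)
        out.append(np.r_[x,r,y,ry]); print('lid',np.round(x,1),round(r,1),'mat',np.round(y,1),round(ry,1))
    print('tri',p.round(4),round(e,4));return np.mean(out,0)/1000,p
E
python3 - <<'E'
from h import *
look('blue',[.45,-.204]);print(readout.state()['clock'])
E
```

```text
lid [ 449.7 -206. ] 32.5 mat [ 450.2 -195.6] 54.5
lid [ 450.  -205.2] 32.5 mat [ 450.4 -195.4] 54.6
tri [ 0.4495 -0.2054  0.09  ] 0.0002
3.7083
```

```bash
cat >> h.py <<'E'
ZG=.038
def avg(n=10):
    f=[]
    for _ in range(n): f.append(np.r_[readout.state()['wrist_force'],readout.state()['joint_efforts']]);manip.wait(.03)
    return np.mean(f,0)
def grasp(xy):
    x,y=xy
    manip.move_straight([x,y,ZG+.072],v=.2);manip.wait(.2);b=avg()
    print('hit' if manip.move_straight([x,y,ZG],v=.1,max_force=12) else 'clear',readout.state()['eef_pos'].round(4))
    hand.set_gripper(.03);s=readout.state();print('gap',round(s['finger_gap'],4),'ff',s['finger_force'],'wf',s['wrist_force'].round(2));return b
def heft(xy):
    b=grasp(xy);x,y=xy
    manip.move_straight([x,y,ZG+.072],v=.08);manip.wait(.4);a=avg();s=readout.state()
    print('WEIGHT dF',(a-b)[:3].round(2),'kg',round(-(a-b)[2]/9.81,3),'dtau',(a-b)[3:].round(2),'gap',round(s['finger_gap'],4),'z',s['eef_pos'][2].round(4),'t',s['clock'])
def setdown(xy):
    x,y=xy
    manip.move_straight([x,y,ZG+.006],v=.08);h=manip.move_straight([x,y,ZG-.003],v=.02,max_force=2.5);manip.wait(.1)
    s=readout.state();print('down',h,s['eef_pos'].round(4),s['wrist_force'].round(2));hand.set_gripper(.085)
    manip.move_straight([x,y,ZG+.09],v=.15);print('t',readout.state()['clock'])
E
python3 - <<'E'
from h import *
xy=[.4498,-.2056];heft(xy);cv2.imwrite('pics/held_b.png',snapshot('wrist'))
E
```

```text
clear [ 0.4501 -0.2057  0.0384]
gap 0.0622 ff 62.75844864867395 wf [-1.27  3.1  13.55]
WEIGHT dF [ 0.21  0.12 -2.27] kg 0.231 dtau [-0.02 -0.93 -0.09 -0.61  0.   -0.   -0.  ] gap 0.0628 z 0.11 t 7.9917
```

View pics/held_b.png

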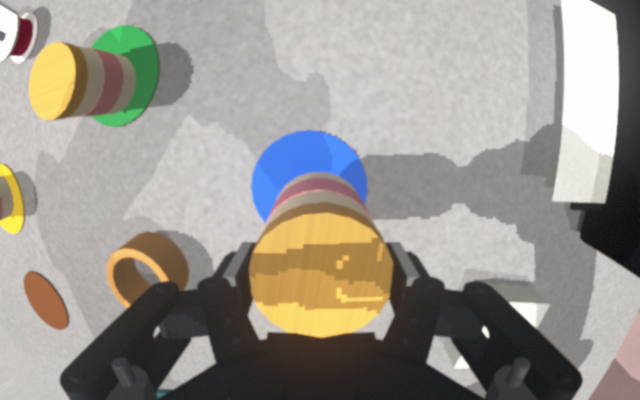

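The tin is held squarely and level over the blue mat, at about 0.23 kg. I'll set it down, check it, and go on to yellow with a better-conditioned yaw.

```bash
cat >> h.py <<'E'
LO=np.array([-161.28,-22.2,-73.04,3.21,-68.34,10.77,-161.83]);HI=np.array([161.28,115.67,71.86,147.25,248.33,114.83,161.83])
def best(xyz):
    q0=np.array(readout.state()['joint_pos']);o=[]
    for a in range(0,360,15):
        c,s=np.cos(np.radians(a)),np.sin(np.radians(a));Q=np.array([[c,-s,0],[s,c,0],[0,0,1]])@R
        q=solver.solve_ik(xyz,Q)
        if q is not None: q=np.array(q);m=min((q-LO).min(),(HI-q).min());o.append((np.abs(q-q0).max()-2*min(m,30),a,Q,q))
    o.sort(key=lambda v:v[0]);print('yaw',o[0][1],o[0][3].round(0));return o[0][2]
E
python3 - <<'E'
from h import *
setdown([.4498,-.2056])
g=[.4457,.2714];p=[g[0]-.03,g[1]-.03,.22]
manip.move_straight([.45,-.206,.22],v=.2)
cv2.imwrite('pics/after_b.png',snapshot('scene'))
manip.move_ptp(p,best(p));look('yellow',g);print(readout.state()['clock'])
E
```

```text
down True [ 0.4504 -0.2057  0.0391] [-0.45  1.04  8.98]
t 10.575
yaw 30 [  11.   13.  -50.  110.   11.   63. -104.]
lid [447.2 265.3] 36.6 mat [440.7 270. ] 55.0
lid [447.1 274. ] 37.5 mat [440.8 270.3] 55.0
tri [0.4458 0.2667 0.0699] 0.0001
13.675
```

```bash
python3 - <<'E'
import cv2,numpy as np
from h import *
a=[cv2.imread(f'pics/yellow_{i}.png') for i in (0,1)]
b=cv2.imread('pics/after_b.png')[100:300,200:520]
cv2.imwrite('pics/v.png',np.vstack([np.hstack([x[60:320,130:510] for x in a]),cv2.copyMakeBorder(b,0,0,0,440,0)]))
h=cv2.cvtColor(a[0],cv2.COLOR_BGR2HSV)
print([d['rect'] for d in find_in('tin_b','wrist')])
E
```

```text
[[362.4, 172.4, 64.7, 67.1], [552.6, 193.5, 72.2, 61.6], [573.3, 304.4, 52.6, 56.1]]
```

View pics/v.png

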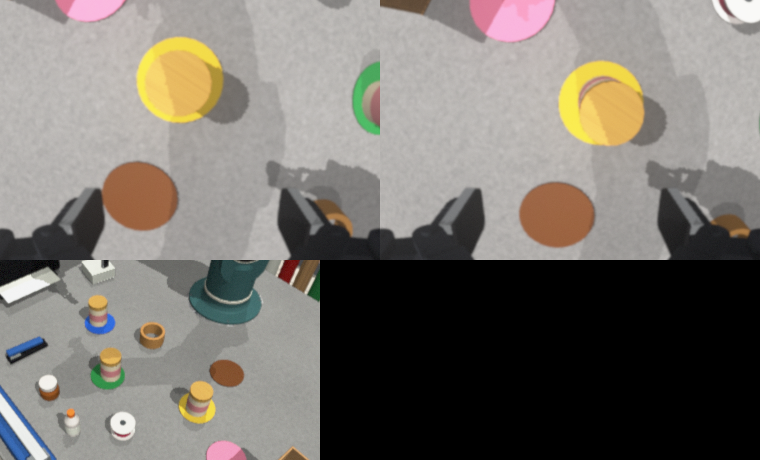

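The blue tin stands upright on its mat. The yellow lid is at about (309,143) and (361,173) in the two wrist views, and the shadowed mat rim polluted the hue mask, so I'll separate them by saturation.

```bash
cat > y.py <<'E'
from h import *
def refine(col,px,poses):
    pass
E
python3 - <<'E'
from h import *
px=[(309,143),(361,173)]
# reconstruct camera pose of both views: wrist camera offset is rigid to the tool
s=readout.state();M=camera_model('wrist');T1=np.array(M['cam_to_world']);T0=T1.copy();T0[1,3]-=.06
v=[]
for i,(p,T) in enumerate(zip(px,(T0,T1))):
    im=cv2.imread(f'pics/yellow_{i}.png');h=cv2.cvtColor(im,cv2.COLOR_BGR2HSV)
    print([h[p[1]+dy,p[0]+dx].tolist() for dx,dy in ((0,0),(20,0),(-15,0),(15,15))],'mat',h[143-36,305].tolist() if i==0 else h[125,345].tolist(),h[143,349] if i==0 else h[160,396])
    m=((h[...,0]>10)&(h[...,0]<24)&(h[...,1]>100)&(h[...,1]<185)).astype(np.uint8)
    k=np.zeros_like(m);cv2.circle(k,p,37,1,-1);m=cv2.morphologyEx(m&k,cv2.MORPH_OPEN,np.ones((5,5)))
    _,l,st,ce=cv2.connectedComponentsWithStats(m);j=1+np.argmax(st[1:,4]);mm=dict(M,cam_to_world=T)
    q=plane('wrist',np.argwhere(l==j)[:,::-1],.096,mm)*1000;x,r=cv2.minEnclosingCircle(q.astype(np.float32));print(ce[j],st[j,4],np.round(x,1),round(r,1),'hand-picked',plane('wrist',p,.096,mm).round(4))
    v.append(unit('wrist',p,mm))
print(tri(v),s['eef_pos'],s['clock'])
E
```

```text
[[20, 150, 231], [20, 148, 232], [22, 143, 244], [20, 148, 231]] mat [26, 177, 244] [ 23 172 175]
[310.68268187 143.17128122] 3684 [446.8 268. ] 34.6 hand-picked [[0.4462 0.2698]]
[[19, 149, 228], [20, 149, 229], [22, 146, 244], [19, 148, 229]] mat [26, 179, 242] [ 14  24 117]
[361.48555425 172.140625  ] 3392 [447.  269.9] 35.5 hand-picked [[0.4462 0.271 ]]
(array([0.4455973 , 0.26967996, 0.08983288]), np.float64(2.3066401317690775e-05)) [0.41584664 0.30073933 0.21986339] 13.725
```

```bash
python3 - <<'E'
from h import *
xy=[.4462,.2702];manip.move_straight([*xy,.22],v=.2);heft(xy);setdown(xy)
manip.move_straight([*xy,.22],v=.2)
g=[.5655,.0108];p=[g[0]-.03,g[1]-.03,.22]
manip.move_ptp(p,best(p));look('green',g);print(readout.state()['clock'])
cv2.imwrite('pics/after_y.png',np.hstack([snapshot('scene')[100:300,200:520],cv2.imread('pics/green_1.png')[60:260,130:510]]))
E
```

```text
clear [0.4464 0.2705 0.0385]
gap 0.0627 ff 62.387780367425876 wf [-3.4   2.86 14.09]
WEIGHT dF [ 0.24  0.12 -7.54] kg 0.768 dtau [ 0.01 -3.18 -0.98 -2.45  0.   -0.01 -0.01] gap 0.0624 z 0.11 t 18.325
down True [0.4466 0.2704 0.0393] [-1.85  0.35  7.65]
t 20.85
yaw 330 [  28.   17.  -35.  103.   11.   64. -131.]
lid [565.8   9.9] 33.1 mat [575.1   6.4] 53.7
lid [565.7  10.6] 32.1 mat [575.4   6.6] 53.6
tri [0.5655 0.0105 0.0903] 0.0002
23.4167
```

View pics/after_y.png

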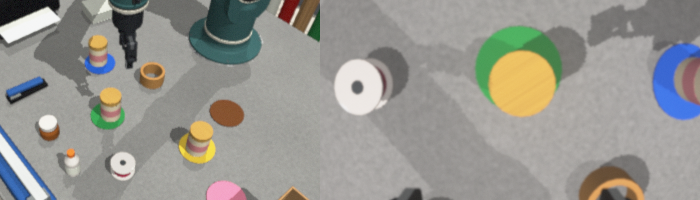

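All three tins stand on their mats, and the lid measured on the green mat is clean. Next I'll heft green, then go back to the heaviest.

```bash
python3 - <<'E'
from h import *
xy=[.5657,.0103];manip.move_straight([*xy,.22],v=.2);heft(xy);setdown(xy)
manip.move_straight([*xy,.22],v=.2)
p=[.4462-.03,.2702-.03,.22];manip.move_ptp(p,best(p));im=snapshot('wrist')
cv2.imwrite('pics/chk.png',np.hstack([snapshot('scene')[100:300,200:520],im[60:260,130:510]]))
print('lid px',[np.round(d['rect'],1).tolist() for d in find_in('tin_a','wrist')],plane('wrist',find_in('tin_a','wrist')[0]['rect'][:2],.096),readout.state()['clock'])
E
```

```text
clear [0.5661 0.0104 0.0385]
gap 0.0625 ff 62.67843648791313 wf [-2.14 -0.21 11.77]
WEIGHT dF [ 0.26  0.17 -3.66] kg 0.373 dtau [ 0.01 -1.57 -0.34 -1.04  0.   -0.01 -0.01] gap 0.0626 z 0.11 t 28.0667
down True [0.5662 0.0103 0.0393] [0.74 1.5  6.46]
t 30.5833
yaw 0 [  12.   13.  -51.  110.   11.   63. -134.]
lid px [[289.4, 157.6, 65.6, 64.9], [508.8, 58.8, 77.2, 60.2], [603.4, 163.3, 59.6, 49.4], [483.0, 60.9, 58.2, 71.6]] [[0.44438554 0.26843781]] 32.4583
```

View pics/chk.png

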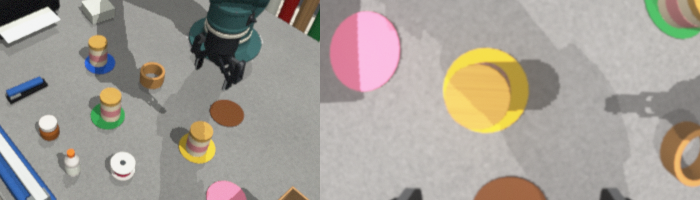

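The tins weigh 0.23, 0.77 and 0.37 kg, so yellow is the heaviest. All three stand upright on their mats, and the yellow lid is still where I set it down. I'll take it and hold it at about 18 cm.

```bash
python3 - <<'E'
from h import *
xy=[.446,.270];manip.move_straight([*xy,.22],v=.2);grasp(xy)
manip.move_straight([*xy,ZG+.18],v=.1);manip.wait(1.0)
s=readout.state();print(s['eef_pos'],s['finger_gap'],s['finger_force'],s['wrist_force'],np.abs(s['qvel']).max(),s['clock'])
cv2.imwrite('pics/end.png',np.hstack([snapshot('scene')[100:300,200:520],snapshot('wrist')[60:260,130:510]]))
E
```

```text
clear [0.4462 0.2703 0.0384]
gap 0.0627 ff 61.94080542773008 wf [-1.94  1.13 13.57]
[0.44598584 0.26999825 0.21799188] 0.06264831328130148 67.08519472162152 [-0.25460593  0.41950968 -7.47716394] 0.16199484895840843 38.2167
```

View pics/end.png

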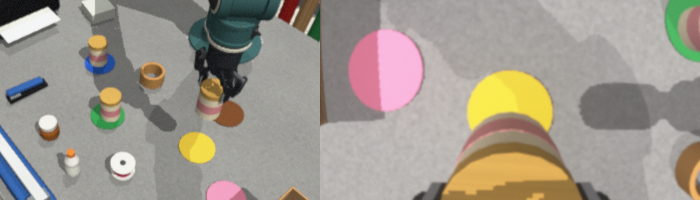

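The tin is held upright 18 cm above its mat, and the other two stand on their own mats.

```bash
python3 -c "
from workcell import *
print(job_done())"
```

```text
the job is handed in; nothing more can be done
None
```

I hefted the tins in order, at about 0.23 kg (blue mat), 0.77 kg (yellow) and 0.37 kg (green), and handed the job in after about 38 s on the robot clock, with the yellow-mat tin held upright and still 18 cm above its mat and the other two standing on theirs.

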